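# Tap the bearing cup home in the shaft-spinner block

## Task

Pick up the brass bearing cup, set it upright, foot down, into the mouth of the bore in the wooden block, let go of it, and tap or press it down a little at a time, first one side of its rim, then another, by turns beside the three brass dots, until it sits fully home and square on the seat inside the bore. Keep it from cocking on the way, press gently - feel for the seat instead of forcing it - and leave the other things on the table alone.

Things in the scene. Friction and masses are not known exactly. Their poses are not given: they have to be found in the camera images.
- cup: Loose brass bearing cup, foot down on the table: round, 56 mm outer diameter, 22 mm high, about 0.25 kg. Its lowest 3 mm are tapered (53 mm wide at the foot), so the foot finds the bore. Origin: centre of the underside; z up its axis; yaw does not matter. Grasp it across the outside, fingers reaching no more than 11 mm below the rim, so that they clear the block.
- cup_rim (a point): Centre of the cup's open top, 22 mm above its origin. Round it lies the flat rim ring, 10 mm wide, 56 mm outer and 36 mm inner diameter; the recess inside is 7 mm deep. Set loosely in the bore, the cup stands a little crooked, its rim 13 to 15 mm above the block's top; fully home the rim stands 3 to 9.5 mm above it.
- block: Wooden bearing block fixed to the table, 120 x 120 mm, 40 mm high, an upright bore of 59 mm diameter in the middle of its top. Origin: centre of its underside, z up. Pressing the cup with more than 27 N while it is driven splits the block. Pressing it down with the gripper over the bore's middle (both sides at once, or the centre) is not allowed either: press one side of the rim after another.
- block_bore (a point): Centre of the bore's mouth, level with the block's top; z up, axes as the block's. Home is a hard flat steel seat in the bore, 12.5 to 19 mm below the mouth (differs each time, not given). It is felt as force rising steeply with no more movement: stop there, at 14 to 18 N. In the bore, a cup tilted more than 0.14 rad (8 degrees) has cocked: the job is spoilt.
- block_mark0 (a point): Brass dot of 8 mm on the block's top, 47 mm from the bore's axis, in the block's +x direction. In the bore below each of 3 dots a stiff friction shoe holds the cup up, 25 mm from the axis, top 7 to 9 mm below the mouth. Press the rim beside a dot: that side sinks at 6 to 13 N and stays, the other two do not move: go at most 4 mm lower. Between dots the cup rears up.
- block_mark1 (a point): Brass dot on the block's top over shoe 1, 120 degrees on (anticlockwise from above).
- block_mark2 (a point): Brass dot on the block's top over shoe 2, 240 degrees on.
- glue: White glue bottle with a green cap, 64 mm wide, 190 mm tall, upright. Bystander: leave it alone. Origin at the centre of its underside.
- knife: Closed pocket knife, 105 x 14 x 24 mm, lying. Bystander: leave it alone. Origin at the centre of its underside.
- mallet: Small wooden hammer, lying with its handle pointing away from the head. Bystander: leave it alone. Origin under the middle of its length.
- spacer: Loose steel ring, 60 mm wide, 12 mm high, lying flat; not part of the job. Bystander: leave it alone. Origin at the centre of its underside.
- tin: Aluminium tin, 72 mm wide, 60 mm tall, upright. Bystander: leave it alone. Origin at the centre of its underside.
- whetstone: Grey whetstone, 150 x 50 x 22 mm, lying. Bystander: leave it alone. Origin at the centre of its underside.
- nodes: Upright piece of cane, 22 mm wide, 70 mm tall. Bystander: leave it alone. Origin at the centre of its underside.

How it is judged (in metres and radians):
On the way:
1. the cup stands upright in the mouth of the bore, its foot at least 3 mm in, let go of (z of cup in the frame of block_bore below -0.003 m and horizontal distance between cup and block_bore below 0.004 m and angle between cup's own z axis and vertical below 0.12 rad and contact force between cup and the fingers below 0.5 N), for 0.2 s.
At the end, for the whole second after the job is handed in: the cup rests fully home on the seat in the bore (its underside within 1.5 mm of the seat at its middle, within 2.5 mm of the bore's axis), square to within 0.04 rad, at rest (z of packing_c0 in the frame of cup above -0.0115 m and horizontal distance between cup and block_bore below 0.0025 m and angle between cup's own z axis and vertical below 0.04 rad and z of cup in the frame of block_bore below -0.011 m and linear speed of cup below 0.01 m/s); the robot touches nothing.
It fails at once if the cup cocked: tilted by more than 0.14 rad while its foot is more than 3 mm down the bore (z of cup in the frame of block_bore below -0.003 m and horizontal distance between cup and block_bore below 0.015 m and angle between cup's own z axis and vertical above 0.14 rad).
It fails at once if the cup forced: pressed with more than 27 N while it is being driven (foot more than 9.5 mm down the bore) (z of cup in the frame of block_bore below -0.0095 m and horizontal distance between cup and block_bore below 0.015 m and (contact force between cup and the fingers above 27 N or contact force between cup and the arm above 27 N)).
It fails at once if the cup pushed down whole: pressed with over 6 N from over its middle (the grasp point within 8 mm of the bore's axis) while it is being driven (foot more than 9.5 mm down) (z of cup in the frame of block_bore below -0.0095 m and horizontal distance between the grasp point and block_bore below 0.008 m and contact force between cup and the fingers above 6 N).
It fails at once if another thing on the table pushed more than 30 mm away (distance of any of glue, knife, mallet, spacer, tin, whetstone, nodes from where it was at the start of the episode above 0.03 m).
It also fails if it takes over 72 s, if anything falls off the work surface, if the arm or the gripper's body presses on something with over 40 N, if the wrist force passes 120 N, or if a joint passes its speed limit or range.

## Robot

A 7-joint arm with a two-finger parallel gripper is mounted at the origin on the work surface. World frame = base frame: x ahead of the robot, y to its left, z up, the work surface at z = 0. Lengths are in mm, angles in rad, forces in N, time in s.
With the tool pointing down it reaches from about 400 to 925 mm from the base axis. Payload 5.6 kg.
Tool frame: the origin (TCP) lies midway between the tips of the shut fingers; the grasp point (between the pads) lies 19 mm behind it; x points along the fingers, z is the direction in which the jaws open and shut, and the axes are right-handed (so a half turn about x gives the same grasp; the last joint's range is limited). The gripper opens to 85 mm and grips with 20 to 120 N. Pads are 22 mm wide; open, the fingers measure 114 mm over their backs; the gripper's body (76 mm by 85 mm) begins 54 mm behind the grasp point. The pads swing forward as they close: fully open they stand 13 mm farther back than shut.
Start: joints at [1.162, 0.468, -0.012, 1.603, 0.006, 1.071, -0.056], TCP at [232.463, -607.017, 231.29] pointing down, gripper open.
Joint ranges: [-2.53, 2.53], [-0.31, 2.02], [-1.57, 1.55], [0.28, 2.44], [-1.29, 4.43], [0.15, 1.84], [-2.92, 2.92]. Speed limits (rad/s): [2.57, 2.57, 3.14, 3.14, 3.14, 3.14, 3.14].

## Interface

Orientations are given as a 3x3 rotation matrix whose columns are the frame's x, y, z axes.
In Python, from cell import arm gives the robot as it stands.
- The arm moves only by the tool servo_tool, never from a script. Its argument "series" is a list of rows, each an object with "delta_pos": the shift along the world's x, y, z in cm, a list of three; "yaw": the turn about the world's z in degrees; "fingers": the finger opening in cm, from 0 to 8.54. In form: [{"delta_pos": [x, y, z], "yaw": yaw, "fingers": fingers}, ...]. A call has exactly 8 rows; each row is the pose to reach, as a shift and turn from the pose commanded when the call began; what a row does not reach only later rows make up. A row lasts 1/8 s, in which the tool goes at most 62.5 mm and 10.7 degrees, less where a joint would pass 70% of its speed; a pose out of reach is approached as far as the arm can. A call with a gripper value outside its range is refused whole. The fingers move at their own pace and stop on an object; "squeeze" is the grip in N (left out, the last holds). Time passes only in rows, so rows that repeat a pose let the fingers close, or fill a call up. It gives the time, the measured TCP pose, the force and the opening at its end, in the units of the state.
- arm.state(): the state, without advancing time (a new reading comes with each control period).
- arm.get_image(name): name is "scene" or "side" or "wrist"; returns the picture (480x640x3 uint8, blue, green, red); there is no depth.
- arm.calibration(name): a dict with "fov_y" (degrees; the focal length in pixels is half the picture's height over the tangent of half this angle, whatever the lens; pixels are square), "cx", "cy" (the principal point, pixels), "R" (3x3) and "t" (3): a world point X has camera coordinates R X + t. Camera axes: x right, y down, z forward; pixel columns grow to the right and rows downward; lengths in mm; the calibration is good to about 2 mm. A picture is of the moment at which its call begins: read the wrist's pose just before it. calibration takes no time and is no camera call; for the wrist camera it gives the pose at the moment of the call.
- arm.job_done(): hands the job in, once; it reports no verdict.
The state is a dict: "clock": time; "joint_pos": joint angles; "joint_velocities": joint speeds; "joint_torque": joint torques, N m; "tcp_pos": TCP position; "orientation": TCP orientation; "force": force on the tool from outside, world axes, zero at the start; "torque": the same for the moment, N m; "grip_width": finger opening in mm.
Only numpy, scipy, OpenCV 4.12 (cv2) and the standard library are available. Lean on these libraries where they do the work, as an engineer would, in place of code of your own. Each camera call takes 0.05 s, during which the arm holds its last target. There are 200 camera calls.

## Working session

There is one attempt and no reset: what is moved stays moved. The work goes in short steps, Python scripts to look and compute and a tool call to move; the robot and the scene stay as the last step left them, time stands still between calls to the robot, and variables do not carry over. Pictures are saved under pics/ and viewed, about 8 in all and at most 12, crops included, and the job is handed in when it is done.

Besides the shell and the picture viewer there is one more tool, called after ">>>" by a JSON object that holds its "api" and its "payload", one argument or row to a line. servo_tool: Moves the arm, as the interface text tells. Its arguments: {"type":"object","properties":{"series":{"type":"array"},"squeeze":{"type":"number"}},"required":["series"]}

```bash
mkdir -p pics; ls; python3 - <<'E'
from cell import arm
import cv2,numpy as np
print(arm.state())
for n in("scene","side"):
    im=arm.get_image(n);cv2.imwrite(f"pics/{n}0.png",im);c=arm.calibration(n);print(n,c)
E
```

```text
pics
{'clock': 0.0, 'joint_pos': array([ 1.16197747,  0.46838255, -0.01157748,  1.6036209 ,  0.00601187,
        1.07139829, -0.05629864]), 'joint_velocities': array([ 2.23735217e-03, -9.45122401e-07, -4.45328569e-04,  5.46614016e-04,
        6.99427922e-04,  1.30977544e-03,  1.19098273e-03]), 'joint_torque': array([ 6.89293229e-04, -5.32380867e+01,  2.13988015e-02, -2.51301116e+01,
        1.14537127e-02,  7.86838238e-03, -3.02797233e-06]), 'tcp_pos': array([ 232.23411366, -606.50315472,  230.3359595 ]), 'orientation': array([[-7.68907815e-04,  9.33859554e-01,  3.57639124e-01],
       [ 1.60003832e-03,  3.57639921e-01, -9.33858194e-01],
       [-9.99998424e-01, -1.45814562e-04, -1.76920320e-03]]), 'force': array([-0.24907566, -0.36679949, -1.03134403]), 'torque': array([-0.01784902, -0.00533076, -0.01127829]), 'grip_width': 85.45890748574583}
scene {'fov_y': 50.137480591402664, 'cx': 313.2281798327515, 'cy': 236.81077059417245, 'R': array([[ 0.11666555,  0.99310463, -0.01150426],
       [ 0.76051331, -0.09677957, -0.64206949],
       [-0.63875556,  0.06615824, -0.76656012]]), 't': array([ -62.09182835, -392.33923419, 1372.00270852])}
side {'fov_y': 48.223127088808006, 'cx': 323.061689611223, 'cy': 235.6176191386169, 'R': array([[-0.99623473, -0.08512305,  0.01644453],
       [-0.06091242,  0.55226421, -0.83144087],
       [ 0.06169306, -0.82931195, -0.55536984]]), 't': array([ 532.20517386,   82.37268595, 1181.11527355])}
```

View pics/scene0.png

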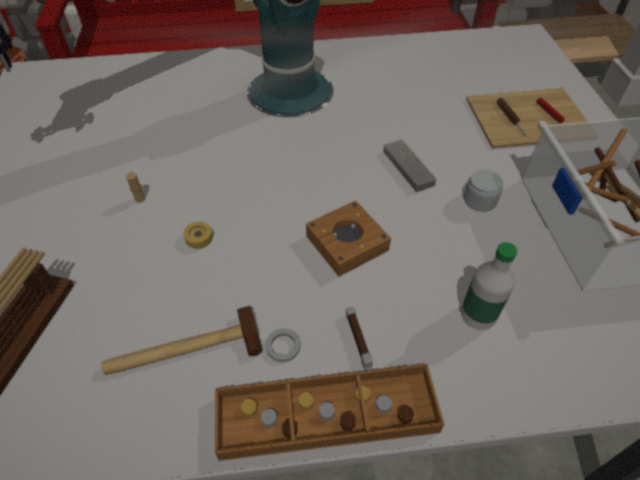

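View pics/side0.png

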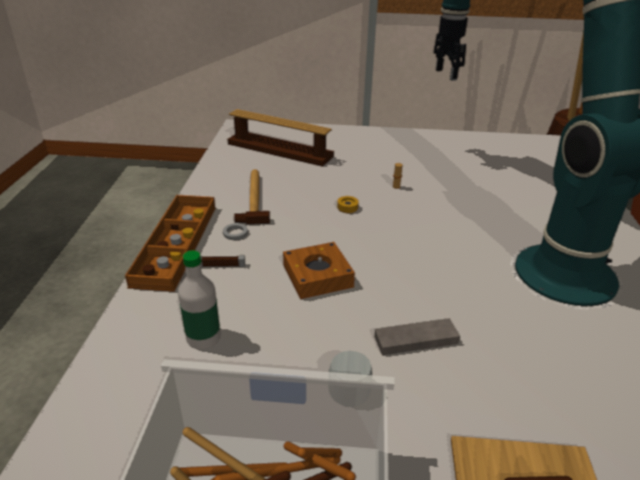

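The scene view shows the cup at (198,235), the bore at (348,232), the cane at (136,187) and the glue bottle at (490,290). The side view shows the cup at (347,204) and the bore at (318,262).

```bash
cat > h.py <<'E'
import cv2,numpy as np
from cell import arm
def K(c):
    f=240/np.tan(np.radians(c["fov_y"]/2)); return f
def ray(c,uv,z):
    "pixel -> world point on plane z"
    R,t=np.array(c["R"]),np.array(c["t"]); f=K(c)
    d=R.T@np.array([(uv[0]-c["cx"])/f,(uv[1]-c["cy"])/f,1.]); o=-R.T@t
    return o+d*(z-o[2])/d[2]
def proj(c,X):
    p=np.array(c["R"])@np.array(X)+c["t"]; f=K(c); return np.array([f*p[0]/p[2]+c["cx"],f*p[1]/p[2]+c["cy"]])
E
python3 - <<'E'
from h import *
for n,cu,bo in(("scene",(198,235),(348,232)),("side",(347,204),(318,262))):
    im=cv2.imread(f"pics/{n}0.png");c=arm.calibration(n);hsv=cv2.cvtColor(im,cv2.COLOR_BGR2HSV)
    def blob(m,p):
        k,l,s,ce=cv2.connectedComponentsWithStats(m.astype(np.uint8));
        i=min((i for i in range(1,k) if s[i,4]>60),key=lambda i:np.hypot(*(ce[i]-p)));return ce[i],s[i]
    m=(hsv[...,1]>110)&(hsv[...,2]>60)
    m2=m.copy();a,s=blob(m,cu);print(n,"cup",a,s,ray(c,a,14))
    b=(hsv[...,1]<110)&(hsv[...,2]<110);a,s=blob(b,bo);print("bore",a,s,ray(c,a,38))
    # block top outline: mask hull
    a,s=blob(m,bo);print("block",a,s)
    for q in ((136,187),(490,290)) if n=="scene" else ((397,176),(200,300)):print(ray(c,q,35).round())
E
```

```text
scene cup [197.76608187 234.72904483] [184 223  28  25 513] [ 493.07619226 -228.90539417   14.        ]
bore [347.27568922 233.19047619] [333 223  29  20 399] [547.03078269  65.37264274  38.        ]
block [347.30387258 237.93941287] [ 307  202   83   73 3202]
[ 360. -359.   35.]
[708. 296.  35.]
side cup [347.62582781 203.95033113] [337 196  22  17 302] [ 489.63372486 -222.5019489    14.        ]
bore [317.875      264.27272727] [307 257  22  13 176] [539.24614483  76.82894046  38.        ]
block [318.27669173 270.17556391] [ 283  242   71   57 2660]
[ 361. -354.   35.]
[755. 211.  35.]
```

>>> {"api": "servo_tool", "payload": {
  "series": [
    {"delta_pos":[3.3,4.8,0.5],"yaw":0,"fingers":8.5},
    {"delta_pos":[6.6,9.6,0.5],"yaw":0,"fingers":8.5},
    {"delta_pos":[9.9,14.4,0.5],"yaw":0,"fingers":8.5},
    {"delta_pos":[13.2,19.2,0],"yaw":0,"fingers":8.5},
    {"delta_pos":[16.5,24,0],"yaw":0,"fingers":8.5},
    {"delta_pos":[19.8,28.8,0],"yaw":0,"fingers":8.5},
    {"delta_pos":[23,33.5,0],"yaw":0,"fingers":8.5},
    {"delta_pos":[26,38,0],"yaw":0,"fingers":8.5}
  ]
}}

```text
clock: 1.1
tcp_pos: [493.2, -225.2, 231.1]
orientation: [[-0.0, 0.934, 0.358], [0.0, 0.358, -0.934], [-1.0, -0.0, -0.0]]
force: [0.7, -0.4, -1.1]
grip_width: 84.9
```

```bash
python3 - <<'E'
from h import *
s=arm.state();print(s["clock"],s["tcp_pos"],s["orientation"].round(3),s["force"],s["joint_pos"].round(2))
c=arm.calibration("wrist");im=arm.get_image("wrist");cv2.imwrite("pics/w1.png",im);print(c)
print("cam at",-c["R"].T@c["t"], proj(c,[492,-226,20]))
E
```

```text
1.1 [ 493.17094399 -225.18670796  231.11725613] [[-0.     0.934  0.358]
 [ 0.     0.358 -0.934]
 [-1.    -0.    -0.   ]] [ 0.70038585 -0.40020275 -1.05468382] [ 0.54  0.3  -0.21  1.86  0.07  0.99 -0.91]
{'fov_y': 58.68523446383379, 'cx': 321.51570232179324, 'cy': 242.05761544468243, 'R': array([[ 3.57556306e-01, -9.33891439e-01,  5.17537586e-04],
       [-9.00258448e-01, -3.44531851e-01,  2.66143815e-01],
       [-2.48371122e-01, -9.56273169e-02, -9.63933194e-01]]), 't': array([-385.97266453,  331.57088038,  478.01271658])}
cam at [ 555.23100121 -200.50876463  372.7265409 ] [322.72546237 208.47842681]
```

View pics/w1.png

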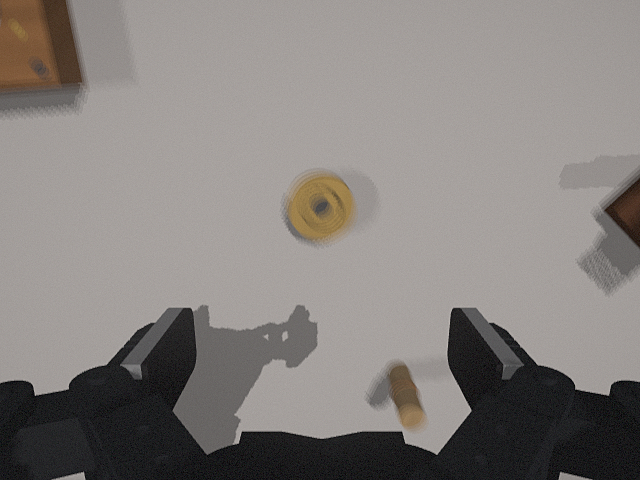

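The wrist view shows the cup at about (320,207), the block off to the upper left, and the cane well clear at (405,400).

```bash
cat >> h.py <<'E'
def cupmask(im,near,S=110):
    hsv=cv2.cvtColor(im,cv2.COLOR_BGR2HSV); m=((hsv[...,1]>S)&(hsv[...,2]>50)&(hsv[...,0]>15)).astype(np.uint8)
    k,l,s,ce=cv2.connectedComponentsWithStats(m)
    i=min((i for i in range(1,k) if s[i,4]>300),key=lambda i:np.hypot(*(ce[i]-near)))
    cs,_=cv2.findContours((l==i).astype(np.uint8),cv2.RETR_EXTERNAL,cv2.CHAIN_APPROX_NONE)
    return max(cs,key=cv2.contourArea)
E
python3 - <<'E'
from h import *
c=arm.calibration("wrist");im=arm.get_image("wrist");cv2.imwrite("pics/w2.png",im);s=arm.state();print(s["tcp_pos"])
k=cupmask(im,(320,207));e=cv2.fitEllipse(k);print(e,"rim",ray(c,e[0],22),ray(c,e[0],16)); print("cane",ray(c,(405,415),70))
print(cv2.boundingRect(k), K(c)*56/355)
E
```

```text
[ 495.77392886 -220.09098811  231.18989124]
((331.68328857421875, 219.7265167236328), (64.85961151123047, 65.74285888671875), 0.6953259706497192) rim [ 491.20293038 -227.36544126   22.        ] [ 490.04661019 -227.96208143   16.        ]
cane [ 369.72471778 -340.35279868   70.        ]
(299, 187, 66, 67) 67.34679535622617
```

>>> {"api": "servo_tool", "payload": {
  "series": [
    {"delta_pos":[0,0,-3],"yaw":0,"fingers":8.5},
    {"delta_pos":[0,0,-6],"yaw":0,"fingers":8.5},
    {"delta_pos":[0,0,-9],"yaw":0,"fingers":8.5},
    {"delta_pos":[0,0,-11],"yaw":0,"fingers":8.5},
    {"delta_pos":[0,0,-12],"yaw":0,"fingers":8.5},
    {"delta_pos":[0,0,-12],"yaw":0,"fingers":8.5},
    {"delta_pos":[0,0,-12],"yaw":0,"fingers":8.5},
    {"delta_pos":[0,0,-12],"yaw":0,"fingers":8.5}
  ]
}}

```text
clock: 2.2
tcp_pos: [493.0, -227.3, 112.2]
orientation: [[0.001, 0.934, 0.358], [-0.001, 0.358, -0.934], [-1.0, 0.001, 0.001]]
force: [-0.5, 0.2, -0.0]
grip_width: 84.8
```

```bash
python3 - <<'E'
from h import *
for i in range(2):
    s=arm.state();c=arm.calibration("wrist");im=arm.get_image("wrist");print(s["clock"],s["tcp_pos"])
    k=cupmask(im,proj(c,[491,-227,22]));e=cv2.fitEllipse(k);print(e,"rim",ray(c,e[0],22),ray(c,e[0],16),K(c)*56/(c["R"]@[491,-227,22]+c["t"])[2])
cv2.imwrite("pics/w3.png",im)
E
```

```text
2.2 [ 493.01503211 -227.27083374  112.17418182]
((321.9573669433594, 248.86033630371094), (96.48381042480469, 97.87712860107422), 5.64842414855957) rim [ 491.84813579 -227.3247616    22.        ] [ 490.21861446 -227.96704837   16.        ] 98.92275195621868
2.25 [ 492.88640159 -227.25074239  112.05083545]
((322.1143493652344, 248.73785400390625), (96.49124145507812, 97.97711181640625), 3.690032958984375) rim [ 491.87010753 -227.31867446   22.        ] [ 490.24199986 -227.96204245   16.        ] 98.97098457257779
```

>>> {"api": "servo_tool", "payload": {
  "series": [
    {"delta_pos":[-0.1,0,-4],"yaw":0,"fingers":8.5},
    {"delta_pos":[-0.1,0,-7],"yaw":0,"fingers":8.5},
    {"delta_pos":[-0.1,0,-9],"yaw":0,"fingers":8.5},
    {"delta_pos":[-0.1,0,-10.3],"yaw":0,"fingers":8.5},
    {"delta_pos":[-0.1,0,-10.3],"yaw":0,"fingers":5.0},
    {"delta_pos":[-0.1,0,-10.3],"yaw":0,"fingers":5.0},
    {"delta_pos":[-0.1,0,-10.3],"yaw":0,"fingers":5.0},
    {"delta_pos":[-0.1,0,-10.3],"yaw":0,"fingers":5.0}
  ],
  "squeeze": 30
}}

```text
clock: 3.3
tcp_pos: [492.1, -227.3, 9.3]
orientation: [[0.001, 0.934, 0.357], [-0.001, 0.357, -0.934], [-1.0, 0.001, 0.001]]
force: [-1.4, 1.2, 6.5]
grip_width: 54.0
```

```bash
python3 - <<'E'
from h import *
s=arm.state();im=arm.get_image("wrist");print(s["clock"],s["tcp_pos"],s["force"],s["grip_width"])
cv2.imwrite("pics/w4.png",im)
E
```

```text
3.3 [ 492.11011506 -227.31610788    9.33711102] [-1.39707956  1.23256942  6.53146766] 53.97752761383631
```

View pics/w4.png

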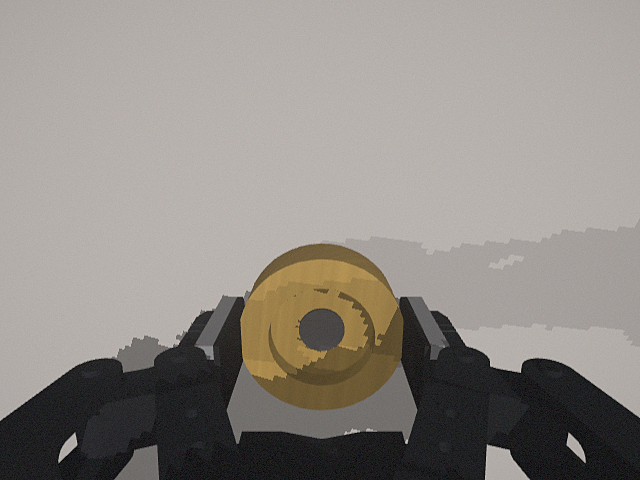

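>>> {"api": "servo_tool", "payload": {
  "series": [
    {"delta_pos":[0,0,3],"yaw":0,"fingers":5.0},
    {"delta_pos":[0,2,8],"yaw":0,"fingers":5.0},
    {"delta_pos":[0,7,12],"yaw":0,"fingers":5.0},
    {"delta_pos":[-0.5,12,16],"yaw":0,"fingers":5.0},
    {"delta_pos":[-1,17.5,17],"yaw":0,"fingers":5.0},
    {"delta_pos":[-1.3,23,17],"yaw":0,"fingers":5.0},
    {"delta_pos":[-1.3,27,17],"yaw":0,"fingers":5.0},
    {"delta_pos":[-1.3,27.3,17],"yaw":0,"fingers":5.0}
  ]
}}

```text
clock: 4.35
tcp_pos: [477.8, 49.5, 178.4]
orientation: [[0.0, 0.932, 0.363], [0.001, 0.363, -0.932], [-1.0, 0.0, -0.001]]
force: [-0.1, -0.7, -2.6]
grip_width: 54.5
```

>>> {"api": "servo_tool", "payload": {
  "series": [
    {"delta_pos":[0,0,0],"yaw":0,"fingers":5.0},
    {"delta_pos":[0,0,0],"yaw":0,"fingers":5.0},
    {"delta_pos":[0,0,0],"yaw":0,"fingers":5.0},
    {"delta_pos":[0,0,0],"yaw":0,"fingers":5.0},
    {"delta_pos":[0,0,0],"yaw":0,"fingers":5.0},
    {"delta_pos":[0,0,0],"yaw":0,"fingers":5.0},
    {"delta_pos":[0,0,0],"yaw":0,"fingers":5.0},
    {"delta_pos":[0,0,0],"yaw":0,"fingers":5.0}
  ]
}}

```text
clock: 5.35
tcp_pos: [478.4, 46.0, 178.3]
orientation: [[-0.0, 0.934, 0.358], [-0.0, 0.358, -0.934], [-1.0, -0.0, 0.0]]
force: [0.0, -0.5, -2.6]
grip_width: 54.2
```

```bash
python3 - <<'E'
from h import *
s=arm.state();c=arm.calibration("wrist");im=arm.get_image("wrist");print(s["clock"],s["tcp_pos"],s["force"],s["grip_width"],proj(c,[544,71,40]))
cv2.imwrite("pics/w5.png",im)
E
```

```text
5.35 [478.4452317   46.02257202 178.28843355] [ 0.02884833 -0.54083018 -2.58229906] 54.20896254901449 [322.75570463 118.70411642]
```

View pics/w5.png

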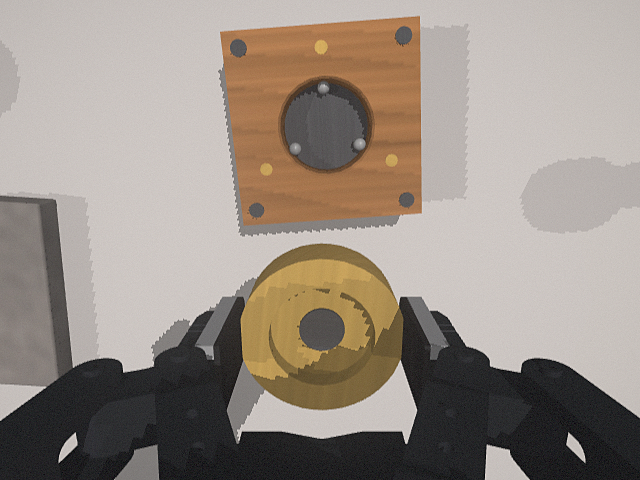

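Clear view: the three dots are at (321,47), (266,169) and (391,160), the bore mouth at (327,124), and the cup is held upright.

```bash
python3 - <<'E'
from h import *
s=arm.state();c=arm.calibration("wrist");im=arm.get_image("wrist");print(s["tcp_pos"])
hsv=cv2.cvtColor(im,cv2.COLOR_BGR2HSV);P=[]
for p in((321,47),(266,169),(391,160)):
    print(hsv[p[1],p[0]],hsv[p[1]+15,p[0]]);x0,y0=p[0]-13,p[1]-13;h=hsv[y0:y0+26,x0:x0+26].astype(int)
    m=((h[...,0]>17)&(h[...,0]<30)&(h[...,1]>80)).astype(np.uint8);m=cv2.morphologyEx(m,cv2.MORPH_OPEN,np.ones((3,3)));k,l,st,ce=cv2.connectedComponentsWithStats(m)
    i=1+np.argmax(st[1:,4]);q=ce[i]+(x0,y0);P.append(ray(c,q,40)[:2]);print(q,st[i,4],P[-1])
P=np.array(P);A=np.c_[2*P,np.ones(3)];x=np.linalg.solve(A,(P**2).sum(1));ctr=x[:2];print("circ",ctr,"r",np.hypot(*(P-ctr).T),"ang",np.degrees(np.arctan2(*(P-ctr).T[::-1])))
# bore mouth: first wood->dark along rays from the block side
ctrpx=proj(c,[*ctr,40]);pts=[]
for a in np.radians(range(0,360,5)):
    rr=np.arange(38,58,.5);xy=(ctrpx+np.outer(rr,[np.cos(a),np.sin(a)])).astype(np.float32)
    v=cv2.remap(hsv[...,2],xy[None,:,0],xy[None,:,1],cv2.INTER_LINEAR)[0].astype(float)
    g=np.convolve(v,[1,1,1,-1,-1,-1],'valid');j=np.argmax(g);pts.append(xy[j+3]) 
e=cv2.fitEllipseAMS(np.array(pts));print("bore",e,ray(c,e[0],40))
print("cup rim", c["R"]@[478,46,190]+c["t"])
k=cupmask(im,(321,330));print("cup px",cv2.boundingRect(k))
hl=ray(c,(322,329),178.3-9.3+12);print("cup hole",hl-s["tcp_pos"])
E
```

```text
[478.41664817  46.01927521 178.26535138]
[ 18 141 211] [ 13 139 161]
[320.76190476  46.60544218] 147 [582.62485092  87.10157923]
[ 19 137 193] [ 14 133 173]
[265.94871795 168.90598291] 117 [501.57304753  94.23713238]
[ 20 142 199] [ 13 135 157]
[391.09565217 159.71304348] 115 [536.01299941  20.66581126]
circ [540.05060612  67.40249774] r [46.91076776 46.91076776 46.91076776] ang [ 24.8299566  145.10769521 -94.93755309]
bore ((326.1333923339844, 124.37125396728516), (92.48211669921875, 97.77484893798828), 4.886593818664551) [541.54905937  67.7730953   40.        ]
cup rim [  0.65008217  30.22605296 143.10231086]
cup px (240, 244, 163, 166)
cup hole [-3.74286264 -0.78807993  2.73464862]
```

```bash
python3 - <<'E'
from h import *
s=arm.state();c=arm.calibration("wrist");t=s["tcp_pos"];im=cv2.imread("pics/w5.png");g=im[...,2].astype(int)
print(g[240:270,322],g[340:415:1,322])
z=t[2]-9.3
for v,h in((260,22),(409,22),(245,3),(329,15)):
    p=ray(c,(321.5,v),z+h)-t;print(v,p,"lat",p[0]*.934+p[1]*.358,"jaw",p[0]*.358-p[1]*.934)
E
```

```text
[201 205 202 162 118 122 122 125 126 128 129 124 125 123 129 128 128 127
 129 169 193 188 185 190 190 190 190 187 191 191] [ 80  87  82  86  83  82  89  93  90  80 130 183 169 114 117 121 126 125
 122 124 121 124 122 122 119 123 122 122 120 111 103 104 102 103 100  94
  99  96 100  97 101 100  98  97  97 110 127 128 122 125 125 122 122 123
 127 125 128 127 123 125 125 130 126 128 128 126 124 128 129 129 176 207
 205 204 200]
260 [23.33872647  9.78087153 12.7       ] lat 25.29992253221948 jaw -0.7800699357228869
409 [-27.93836901  -9.83738682  12.7       ] lat -29.61622113905004 jaw -0.8138168178262788
245 [22.92926937  9.61066295 -6.3       ] lat 24.856554923944888 jaw -0.767680757796521
329 [-2.42649809 -0.08171658  5.7       ] lat -2.295603755574006 jaw -0.7923630320396714
```

>>> {"api": "servo_tool", "payload": {
  "series": [
    {"delta_pos":[3.2,1.1,-2],"yaw":0,"fingers":5.0},
    {"delta_pos":[6.36,2.2,-4],"yaw":0,"fingers":5.0},
    {"delta_pos":[6.36,2.2,-7],"yaw":0,"fingers":5.0},
    {"delta_pos":[6.36,2.2,-10],"yaw":0,"fingers":5.0},
    {"delta_pos":[6.36,2.2,-12],"yaw":0,"fingers":5.0},
    {"delta_pos":[6.36,2.2,-12],"yaw":0,"fingers":5.0},
    {"delta_pos":[6.36,2.2,-12],"yaw":0,"fingers":5.0},
    {"delta_pos":[6.36,2.2,-12],"yaw":0,"fingers":5.0}
  ]
}}

```text
clock: 6.45
tcp_pos: [542.9, 68.1, 59.4]
orientation: [[0.002, 0.934, 0.358], [0.0, 0.358, -0.934], [-1.0, 0.002, 0.001]]
force: [-0.6, -1.4, -1.7]
grip_width: 54.3
```

```bash
python3 - <<'E'
from h import *
s=arm.state();t=s["tcp_pos"];print(s["clock"],t,s["force"])
c=arm.calibration("wrist");im=arm.get_image("wrist");out=[im]
C=np.array([540.05,67.4])
for a in(24.83,145.1,-94.9):
    p=[*(C+47*np.array([np.cos(np.radians(a)),np.sin(np.radians(a))])),40];print("dot exp px",proj(c,p))
for n,w in(("scene",(290,180)),("side",(260,215))):
    i2=arm.get_image(n);cc=i2[w[1]:w[1]+100,w[0]:w[0]+120];out.append(cv2.resize(cc,(288,240),interpolation=cv2.INTER_CUBIC))
cv2.imwrite("pics/w6.png",im)
v=np.hstack([cv2.resize(im,(512,384)),np.vstack(out[1:])[:384]]) ;cv2.imwrite("pics/v6.png",v)
E
```

```text
6.45 [542.94867476  68.11297328  59.44069098] [-0.56449152 -1.42567894 -1.68673877]
dot exp px [314.09179383 186.97374041]
dot exp px [230.58181768 359.8753416 ]
dot exp px [423.20200929 347.17230266]
```

View pics/v6.png

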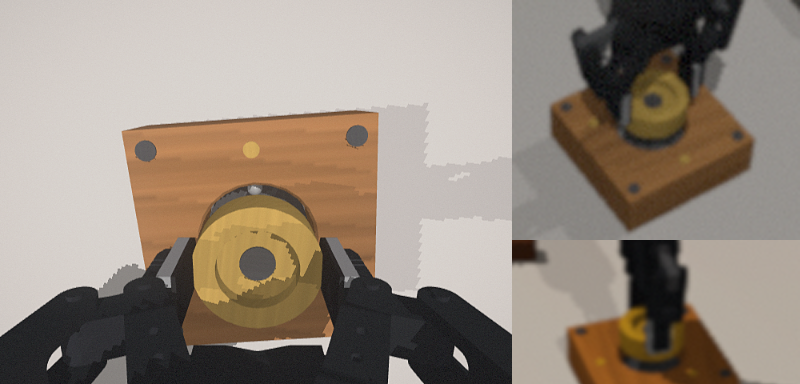

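The wrist camera's dot 0 is at (314,187), as predicted. The cup hovers over the bore. Next I check its centre against the bore in the same image.

```bash
python3 - <<'E'
from h import *
s=arm.state();t=s["tcp_pos"];print(s["clock"],t)
c=arm.calibration("wrist");im=arm.get_image("wrist");R=im[...,2].astype(int)
col=R[:,318:326].mean(1).round();print(col[225:265]);print(col[400:416])
z=t[2]-9.3
k=cupmask(im,(321,330));print(cv2.boundingRect(k))
a,b=[ray(c,(321.5,v),z+22) for v in(259,409)];print("cup ctr cam",(a+b)/2,np.linalg.norm(a-b))
# per-pixel edges of bore mouth left/right at several rows
E
```

```text
6.6 [542.55835109  67.97379832  59.07667455]
[178. 182. 163. 131. 130. 116.  98. 111. 136. 156. 163. 163. 159. 152.
 147. 136. 122. 107. 114. 134. 130. 131. 130. 132. 134. 134. 133. 132.
 132. 133. 137. 132. 127. 140. 180. 208. 203. 202. 202. 202.]
[132. 131. 132. 132. 132. 132. 132. 133. 133. 130. 116. 105. 107. 107.
 106. 105.]
(240, 243, 164, 168)
cup ctr cam [540.38936029  68.02209031  71.77667455] 55.199579614715255
```

>>> {"api": "servo_tool", "payload": {
  "series": [
    {"delta_pos":[0,-0.04,-0.3],"yaw":0,"fingers":5.0},
    {"delta_pos":[0,-0.04,-0.6],"yaw":0,"fingers":5.0},
    {"delta_pos":[0,-0.04,-0.8],"yaw":0,"fingers":5.0},
    {"delta_pos":[0,-0.04,-1.0],"yaw":0,"fingers":5.0},
    {"delta_pos":[0,-0.04,-1.1],"yaw":0,"fingers":5.0},
    {"delta_pos":[0,-0.04,-1.2],"yaw":0,"fingers":5.0},
    {"delta_pos":[0,-0.04,-1.3],"yaw":0,"fingers":5.0},
    {"delta_pos":[0,-0.04,-1.3],"yaw":0,"fingers":5.0}
  ]
}}

```text
clock: 7.65
tcp_pos: [542.0, 67.6, 45.2]
orientation: [[-0.0, 0.934, 0.358], [-0.0, 0.358, -0.934], [-1.0, -0.0, 0.0]]
force: [-0.6, -0.2, -4.0]
grip_width: 54.1
```

>>> {"api": "servo_tool", "payload": {
  "series": [
    {"delta_pos":[0,0,-0.05],"yaw":0,"fingers":5.0},
    {"delta_pos":[0,0,-0.1],"yaw":0,"fingers":5.0},
    {"delta_pos":[0,0,-0.15],"yaw":0,"fingers":5.0},
    {"delta_pos":[0,0,-0.2],"yaw":0,"fingers":5.0},
    {"delta_pos":[0,0,-0.25],"yaw":0,"fingers":5.0},
    {"delta_pos":[0,0,-0.25],"yaw":0,"fingers":5.0},
    {"delta_pos":[0,0,-0.25],"yaw":0,"fingers":5.0},
    {"delta_pos":[0,0,-0.25],"yaw":0,"fingers":5.0}
  ]
}}

```text
clock: 8.65
tcp_pos: [542.1, 67.6, 42.8]
orientation: [[0.0, 0.934, 0.358], [-0.0, 0.358, -0.934], [-1.0, 0.0, 0.0]]
force: [-0.2, -0.3, -3.1]
grip_width: 54.2
```

>>> {"api": "servo_tool", "payload": {
  "series": [
    {"delta_pos":[0,0,0],"yaw":0,"fingers":5.8},
    {"delta_pos":[0,0,0],"yaw":0,"fingers":6.5},
    {"delta_pos":[0,0,0],"yaw":0,"fingers":7.5},
    {"delta_pos":[0,0,0],"yaw":0,"fingers":7.5},
    {"delta_pos":[0,0,0],"yaw":0,"fingers":7.5},
    {"delta_pos":[0,0,2],"yaw":0,"fingers":7.5},
    {"delta_pos":[0,0,5],"yaw":0,"fingers":7.5},
    {"delta_pos":[0,0,9],"yaw":0,"fingers":7.5}
  ]
}}

```text
clock: 9.65
tcp_pos: [541.3, 67.5, 133.0]
orientation: [[-0.002, 0.934, 0.358], [-0.0, 0.358, -0.934], [-1.0, -0.002, -0.001]]
force: [0.7, 0.3, -0.4]
grip_width: 75.0
```

>>> {"api": "servo_tool", "payload": {
  "series": [
    {"delta_pos":[-2,-0.8,2],"yaw":0,"fingers":3},
    {"delta_pos":[-4,-1.6,2],"yaw":0,"fingers":0},
    {"delta_pos":[-4,-1.6,2],"yaw":0,"fingers":0},
    {"delta_pos":[-4,-1.6,2],"yaw":0,"fingers":0},
    {"delta_pos":[-4,-1.6,2],"yaw":0,"fingers":0},
    {"delta_pos":[-4,-1.6,2],"yaw":0,"fingers":0},
    {"delta_pos":[-4,-1.6,2],"yaw":0,"fingers":0},
    {"delta_pos":[-4,-1.6,2],"yaw":0,"fingers":0}
  ]
}}

```text
clock: 10.65
tcp_pos: [502.1, 51.7, 152.7]
orientation: [[-0.0, 0.934, 0.358], [0.0, 0.358, -0.934], [-1.0, -0.0, -0.0]]
force: [0.4, -0.2, -0.2]
grip_width: -0.6
```

```bash
python3 - <<'E'
from h import *
s=arm.state();t=s["tcp_pos"];print(s["clock"],t,s["force"],s["grip_width"],s["joint_pos"].round(2))
c=arm.calibration("wrist");im=arm.get_image("wrist");cv2.imwrite("pics/w7.png",im)
print(proj(c,t),[proj(c,[540+47*np.cos(a),67.4+47*np.sin(a),40]).round() for a in np.radians([24.8,145.1,-94.9])])
E
```

```text
10.65 [502.11119695  51.65842224 152.6961002 ] [ 0.38827716 -0.19407178 -0.209807  ] -0.5649947682164198 [ 0.1   0.35 -0.32  2.01  0.15  0.8  -1.51]
[323.69906628 315.89791123] [array([315.,  85.]), array([257., 213.]), array([391., 204.])]
```

View pics/w7.png

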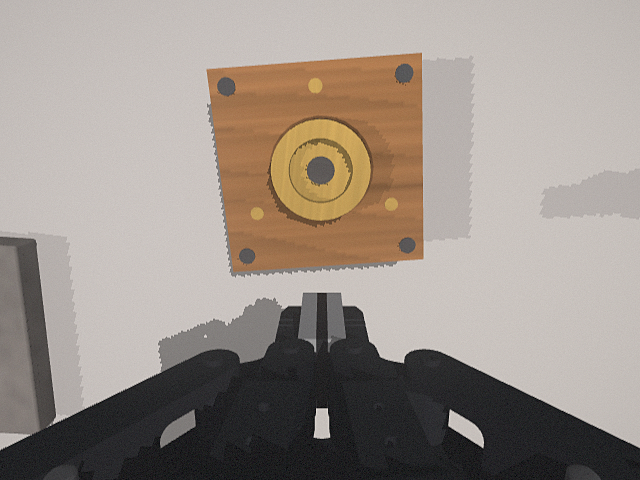

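The cup stands in the bore at (321,170), released. The dots are at (315,86), (257,213) and (391,204). The shut fingertips are at (322,293–316).

```bash
python3 - <<'E'
from h import *
s=arm.state();c=arm.calibration("wrist");t=s["tcp_pos"];im=arm.get_image("wrist")
g=im.mean(2);print(g[285:300,312].round(),g[285:300,332].round());print(g[297,296:350].round())
lat=np.array([.934,.358,0]);jaw=np.array([.358,-.934,0])
for uv in((312,292),(332,292),(302,296),(343,296)):
    p=ray(c,uv,t[2])-t;print(uv,"lat",p@lat,"jaw",p@jaw)
k=cupmask(im,(321,170));print(cv2.boundingRect(k));e=cv2.fitEllipse(k);print(e,ray(c,e[0],54))
hl=ray(c,(320.5,170.5),47);print("hole",hl)
E
```

```text
[198. 197. 193. 195. 194. 199. 202. 169.  96. 111. 113. 113. 108. 108.
 111.] [197. 197. 193. 196. 196. 196. 204. 169. 100. 112. 111. 116. 110. 110.
 108.]
[194. 196. 200. 195. 195. 204. 144. 101. 109. 113. 111. 111. 112. 105.
 114. 111. 108. 109. 111. 112. 122.  58.  41.  42.  52.  49.  44.  53.
  49.  47.  49. 117. 114. 115. 114. 112. 110. 112. 113. 113. 108. 114.
 108. 106. 106. 153. 206. 198. 196. 193. 196. 197. 195. 196.]
(312, 292) lat 9.27115708850251 jaw -4.179246064418126
(332, 292) lat 9.264862601528458 jaw 2.934839111744536
(302, 296) lat 7.745020229271593 jaw -7.755676891163547
(343, 296) lat 7.731981854515948 jaw 6.8672970698235325
(270, 118, 101, 103)
((320.17816162109375, 169.30618286132812), (99.36540222167969, 101.48461151123047), 2.5461578369140625) [541.28567849  68.19970034  54.        ]
hole [540.05138113  67.54866872  47.        ]
```

```bash
python3 - <<'E'
import cv2;im=cv2.imread("pics/w7.png");cv2.imwrite("pics/c8.png",cv2.hconcat([cv2.resize(im[60:260,215:415],(500,500),interpolation=cv2.INTER_CUBIC),cv2.resize(im[260:380,270:342+0],(300,500),interpolation=cv2.INTER_CUBIC)]))
E
```

```text
(no output)
```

View pics/c8.png

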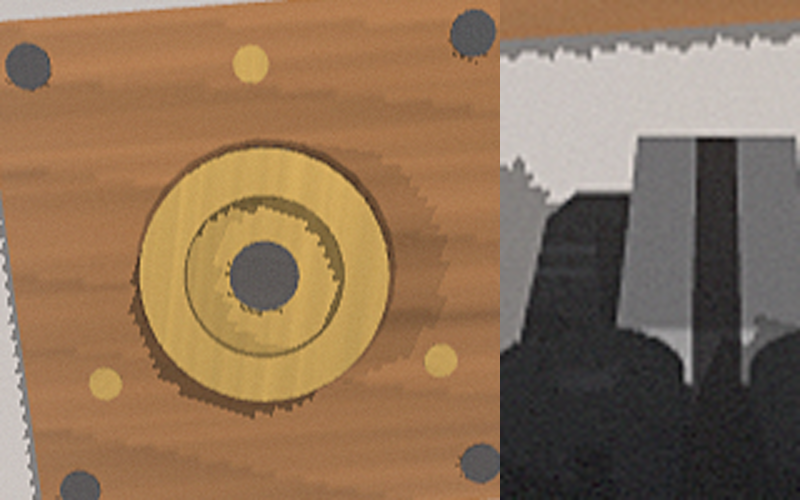

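>>> {"api": "servo_tool", "payload": {
  "series": [
    {"delta_pos":[3.5,1.5,0],"yaw":0,"fingers":0},
    {"delta_pos":[6.97,2.99,-1],"yaw":0,"fingers":0},
    {"delta_pos":[6.97,2.99,-4],"yaw":0,"fingers":0},
    {"delta_pos":[6.97,2.99,-7],"yaw":0,"fingers":0},
    {"delta_pos":[6.97,2.99,-9],"yaw":0,"fingers":0},
    {"delta_pos":[6.97,2.99,-9.3],"yaw":0,"fingers":0},
    {"delta_pos":[6.97,2.99,-9.3],"yaw":0,"fingers":0},
    {"delta_pos":[6.97,2.99,-9.3],"yaw":0,"fingers":0}
  ]
}}

```text
clock: 11.75
tcp_pos: [572.6, 81.6, 61.0]
orientation: [[0.002, 0.934, 0.358], [0.0, 0.358, -0.934], [-1.0, 0.002, 0.001]]
force: [1.2, -0.0, -0.8]
grip_width: -0.3
```

>>> {"api": "servo_tool", "payload": {
  "series": [
    {"delta_pos":[0,0,-0.1],"yaw":0,"fingers":0},
    {"delta_pos":[0,0,-0.2],"yaw":0,"fingers":0},
    {"delta_pos":[0,0,-0.3],"yaw":0,"fingers":0},
    {"delta_pos":[0,0,-0.4],"yaw":0,"fingers":0},
    {"delta_pos":[0,0,-0.5],"yaw":0,"fingers":0},
    {"delta_pos":[0,0,-0.55],"yaw":0,"fingers":0},
    {"delta_pos":[0,0,-0.6],"yaw":0,"fingers":0},
    {"delta_pos":[0,0,-0.65],"yaw":0,"fingers":0}
  ]
}}

```text
clock: 12.75
tcp_pos: [571.8, 81.5, 53.3]
orientation: [[-0.0, 0.934, 0.358], [-0.0, 0.358, -0.934], [-1.0, -0.0, 0.0]]
force: [-0.4, -0.4, 1.0]
grip_width: -0.2
```

>>> {"api": "servo_tool", "payload": {
  "series": [
    {"delta_pos":[0,0,-0.03],"yaw":0,"fingers":0},
    {"delta_pos":[0,0,-0.06],"yaw":0,"fingers":0},
    {"delta_pos":[0,0,-0.09],"yaw":0,"fingers":0},
    {"delta_pos":[0,0,-0.12],"yaw":0,"fingers":0},
    {"delta_pos":[0,0,-0.15],"yaw":0,"fingers":0},
    {"delta_pos":[0,0,-0.18],"yaw":0,"fingers":0},
    {"delta_pos":[0,0,-0.18],"yaw":0,"fingers":0},
    {"delta_pos":[0,0,-0.18],"yaw":0,"fingers":0}
  ]
}}

```text
clock: 13.75
tcp_pos: [572.3, 81.7, 51.8]
orientation: [[0.001, 0.934, 0.358], [0.0, 0.358, -0.934], [-1.0, 0.001, 0.0]]
force: [0.7, 0.1, 5.0]
grip_width: 0.0
```

>>> {"api": "servo_tool", "payload": {
  "series": [
    {"delta_pos":[0,0,-0.02],"yaw":0,"fingers":0},
    {"delta_pos":[0,0,-0.04],"yaw":0,"fingers":0},
    {"delta_pos":[0,0,-0.06],"yaw":0,"fingers":0},
    {"delta_pos":[0,0,-0.08],"yaw":0,"fingers":0},
    {"delta_pos":[0,0,-0.1],"yaw":0,"fingers":0},
    {"delta_pos":[0,0,-0.1],"yaw":0,"fingers":0},
    {"delta_pos":[0,0,-0.1],"yaw":0,"fingers":0},
    {"delta_pos":[0,0,-0.1],"yaw":0,"fingers":0}
  ]
}}

```text
clock: 14.75
tcp_pos: [572.7, 81.8, 50.9]
orientation: [[0.002, 0.934, 0.358], [0.001, 0.358, -0.934], [-1.0, 0.002, 0.0]]
force: [2.3, 0.3, 5.2]
grip_width: 0.3
```

>>> {"api": "servo_tool", "payload": {
  "series": [
    {"delta_pos":[0,0,0.9],"yaw":0,"fingers":0},
    {"delta_pos":[-3,0.16,0.9],"yaw":0,"fingers":0},
    {"delta_pos":[-6,0.32,0.9],"yaw":0,"fingers":0},
    {"delta_pos":[-6,0.32,0.8],"yaw":0,"fingers":0},
    {"delta_pos":[-6,0.32,0.6],"yaw":0,"fingers":0},
    {"delta_pos":[-6,0.32,0.45],"yaw":0,"fingers":0},
    {"delta_pos":[-6,0.32,0.35],"yaw":0,"fingers":0},
    {"delta_pos":[-6,0.32,0.28],"yaw":0,"fingers":0}
  ]
}}

```text
clock: 15.75
tcp_pos: [512.3, 84.8, 53.5]
orientation: [[0.001, 0.934, 0.357], [0.0, 0.357, -0.934], [-1.0, 0.001, 0.0]]
force: [-1.2, -0.1, 5.5]
grip_width: -0.2
```

>>> {"api": "servo_tool", "payload": {
  "series": [
    {"delta_pos":[0,0,-0.04],"yaw":0,"fingers":0},
    {"delta_pos":[0,0,-0.08],"yaw":0,"fingers":0},
    {"delta_pos":[0,0,-0.12],"yaw":0,"fingers":0},
    {"delta_pos":[0,0,-0.16],"yaw":0,"fingers":0},
    {"delta_pos":[0,0,-0.2],"yaw":0,"fingers":0},
    {"delta_pos":[0,0,-0.24],"yaw":0,"fingers":0},
    {"delta_pos":[0,0,-0.28],"yaw":0,"fingers":0},
    {"delta_pos":[0,0,-0.28],"yaw":0,"fingers":0}
  ]
}}

```text
clock: 16.75
tcp_pos: [511.2, 85.5, 50.7]
orientation: [[-0.001, 0.934, 0.358], [0.0, 0.358, -0.934], [-1.0, -0.001, -0.001]]
force: [-3.0, 2.0, 6.0]
grip_width: -0.1
```

>>> {"api": "servo_tool", "payload": {
  "series": [
    {"delta_pos":[0,0,0.9],"yaw":0,"fingers":0},
    {"delta_pos":[1.1,-2.5,0.9],"yaw":0,"fingers":0},
    {"delta_pos":[2.32,-5.07,0.9],"yaw":0,"fingers":0},
    {"delta_pos":[2.32,-5.07,0.8],"yaw":0,"fingers":0},
    {"delta_pos":[2.32,-5.07,0.6],"yaw":0,"fingers":0},
    {"delta_pos":[2.32,-5.07,0.45],"yaw":0,"fingers":0},
    {"delta_pos":[2.32,-5.07,0.35],"yaw":0,"fingers":0},
    {"delta_pos":[2.32,-5.07,0.28],"yaw":0,"fingers":0}
  ]
}}

```text
clock: 17.75
tcp_pos: [534.8, 34.4, 53.6]
orientation: [[-0.0, 0.934, 0.358], [-0.0, 0.358, -0.934], [-1.0, -0.0, 0.0]]
force: [-1.5, 0.1, 5.1]
grip_width: 0.1
```

>>> {"api": "servo_tool", "payload": {
  "series": [
    {"delta_pos":[0,0,-0.04],"yaw":0,"fingers":0},
    {"delta_pos":[0,0,-0.08],"yaw":0,"fingers":0},
    {"delta_pos":[0,0,-0.12],"yaw":0,"fingers":0},
    {"delta_pos":[0,0,-0.16],"yaw":0,"fingers":0},
    {"delta_pos":[0,0,-0.2],"yaw":0,"fingers":0},
    {"delta_pos":[0,0,-0.24],"yaw":0,"fingers":0},
    {"delta_pos":[0,0,-0.28],"yaw":0,"fingers":0},
    {"delta_pos":[0,0,-0.28],"yaw":0,"fingers":0}
  ]
}}

```text
clock: 18.75
tcp_pos: [534.7, 33.1, 50.8]
orientation: [[-0.001, 0.934, 0.357], [-0.001, 0.357, -0.934], [-1.0, -0.001, 0.001]]
force: [-2.0, -2.6, 5.1]
grip_width: 0.1
```

```bash
python3 - <<'E'
from h import *
s=arm.state();c=arm.calibration("wrist");im=arm.get_image("wrist");print(s["clock"],s["tcp_pos"],s["force"])
cv2.imwrite("pics/w9.png",im)
E
```

```text
18.75 [534.67726894  33.14890516  50.75391002] [-2.04971609 -2.58983131  5.13305574]
```

View pics/w9.png

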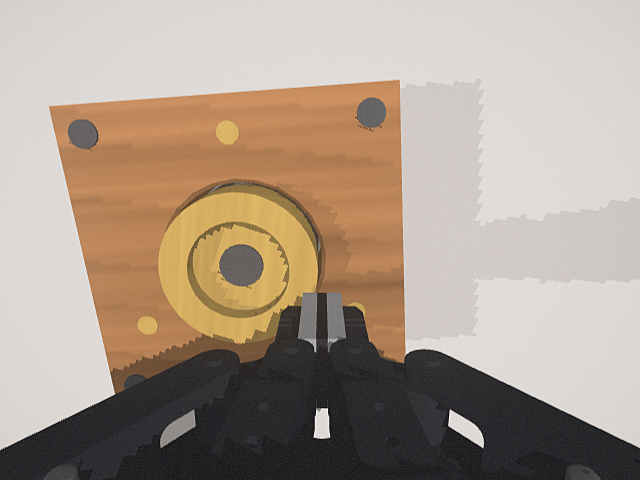

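The cup is level, sunk about 2.5 mm on every side, and centred. Finger contact is beside the dot. Second round.

>>> {"api": "servo_tool", "payload": {
  "series": [
    {"delta_pos":[0,0,0.6],"yaw":0,"fingers":0},
    {"delta_pos":[1.8,2.4,0.6],"yaw":0,"fingers":0},
    {"delta_pos":[3.68,4.75,0.6],"yaw":0,"fingers":0},
    {"delta_pos":[3.68,4.75,0.4],"yaw":0,"fingers":0},
    {"delta_pos":[3.68,4.75,0.2],"yaw":0,"fingers":0},
    {"delta_pos":[3.68,4.75,0.08],"yaw":0,"fingers":0},
    {"delta_pos":[3.68,4.75,0],"yaw":0,"fingers":0},
    {"delta_pos":[3.68,4.75,-0.05],"yaw":0,"fingers":0}
  ]
}}

```text
clock: 19.8
tcp_pos: [571.7, 81.0, 50.3]
orientation: [[0.0, 0.934, 0.357], [-0.0, 0.357, -0.934], [-1.0, -0.0, 0.0]]
force: [-1.0, -0.1, 3.2]
grip_width: 0.0
```

>>> {"api": "servo_tool", "payload": {
  "series": [
    {"delta_pos":[0,0,-0.02],"yaw":0,"fingers":0},
    {"delta_pos":[0,0,-0.04],"yaw":0,"fingers":0},
    {"delta_pos":[0,0,-0.06],"yaw":0,"fingers":0},
    {"delta_pos":[0,0,-0.08],"yaw":0,"fingers":0},
    {"delta_pos":[0,0,-0.1],"yaw":0,"fingers":0},
    {"delta_pos":[0,0,-0.12],"yaw":0,"fingers":0},
    {"delta_pos":[0,0,-0.12],"yaw":0,"fingers":0},
    {"delta_pos":[0,0,-0.12],"yaw":0,"fingers":0}
  ]
}}

```text
clock: 20.8
tcp_pos: [572.1, 81.5, 48.9]
orientation: [[0.001, 0.934, 0.358], [0.0, 0.358, -0.934], [-1.0, 0.001, 0.0]]
force: [1.7, -0.3, 3.6]
grip_width: -0.4
```

>>> {"api": "servo_tool", "payload": {
  "series": [
    {"delta_pos":[0,0,-0.02],"yaw":0,"fingers":0},
    {"delta_pos":[0,0,-0.04],"yaw":0,"fingers":0},
    {"delta_pos":[0,0,-0.06],"yaw":0,"fingers":0},
    {"delta_pos":[0,0,-0.08],"yaw":0,"fingers":0},
    {"delta_pos":[0,0,-0.08],"yaw":0,"fingers":0},
    {"delta_pos":[0,0,-0.08],"yaw":0,"fingers":0},
    {"delta_pos":[0,0,-0.08],"yaw":0,"fingers":0},
    {"delta_pos":[0,0,-0.08],"yaw":0,"fingers":0}
  ]
}}

```text
clock: 21.8
tcp_pos: [572.3, 81.6, 48.2]
orientation: [[0.001, 0.934, 0.358], [0.0, 0.358, -0.934], [-1.0, 0.001, 0.0]]
force: [2.1, -1.3, 4.1]
grip_width: -0.2
```

>>> {"api": "servo_tool", "payload": {
  "series": [
    {"delta_pos":[0,0,0.8],"yaw":0,"fingers":0},
    {"delta_pos":[-3,0.16,0.8],"yaw":0,"fingers":0},
    {"delta_pos":[-6,0.32,0.8],"yaw":0,"fingers":0},
    {"delta_pos":[-6,0.32,0.6],"yaw":0,"fingers":0},
    {"delta_pos":[-6,0.32,0.4],"yaw":0,"fingers":0},
    {"delta_pos":[-6,0.32,0.3],"yaw":0,"fingers":0},
    {"delta_pos":[-6,0.32,0.24],"yaw":0,"fingers":0},
    {"delta_pos":[-6,0.32,0.18],"yaw":0,"fingers":0}
  ]
}}

```text
clock: 22.8
tcp_pos: [512.1, 85.0, 50.1]
orientation: [[-0.0, 0.934, 0.358], [0.0, 0.358, -0.934], [-1.0, -0.0, -0.0]]
force: [-2.2, 1.1, 6.9]
grip_width: 0.3
```

>>> {"api": "servo_tool", "payload": {
  "series": [
    {"delta_pos":[0,0,-0.03],"yaw":0,"fingers":0},
    {"delta_pos":[0,0,-0.06],"yaw":0,"fingers":0},
    {"delta_pos":[0,0,-0.09],"yaw":0,"fingers":0},
    {"delta_pos":[0,0,-0.12],"yaw":0,"fingers":0},
    {"delta_pos":[0,0,-0.15],"yaw":0,"fingers":0},
    {"delta_pos":[0,0,-0.18],"yaw":0,"fingers":0},
    {"delta_pos":[0,0,-0.18],"yaw":0,"fingers":0},
    {"delta_pos":[0,0,-0.18],"yaw":0,"fingers":0}
  ]
}}

```text
clock: 23.8
tcp_pos: [511.4, 85.4, 48.2]
orientation: [[-0.001, 0.934, 0.358], [0.0, 0.358, -0.934], [-1.0, -0.001, -0.001]]
force: [-3.8, 1.4, 6.9]
grip_width: 0.1
```

>>> {"api": "servo_tool", "payload": {
  "series": [
    {"delta_pos":[0,0,0.8],"yaw":0,"fingers":0},
    {"delta_pos":[1.1,-2.5,0.8],"yaw":0,"fingers":0},
    {"delta_pos":[2.32,-5.07,0.8],"yaw":0,"fingers":0},
    {"delta_pos":[2.32,-5.07,0.6],"yaw":0,"fingers":0},
    {"delta_pos":[2.32,-5.07,0.4],"yaw":0,"fingers":0},
    {"delta_pos":[2.32,-5.07,0.3],"yaw":0,"fingers":0},
    {"delta_pos":[2.32,-5.07,0.24],"yaw":0,"fingers":0},
    {"delta_pos":[2.32,-5.07,0.18],"yaw":0,"fingers":0}
  ]
}}

```text
clock: 24.8
tcp_pos: [534.9, 34.4, 50.3]
orientation: [[0.0, 0.934, 0.358], [-0.0, 0.358, -0.934], [-1.0, -0.0, 0.0]]
force: [-1.1, -1.4, 5.8]
grip_width: -0.2
```

>>> {"api": "servo_tool", "payload": {
  "series": [
    {"delta_pos":[0,0,-0.03],"yaw":0,"fingers":0},
    {"delta_pos":[0,0,-0.06],"yaw":0,"fingers":0},
    {"delta_pos":[0,0,-0.09],"yaw":0,"fingers":0},
    {"delta_pos":[0,0,-0.12],"yaw":0,"fingers":0},
    {"delta_pos":[0,0,-0.15],"yaw":0,"fingers":0},
    {"delta_pos":[0,0,-0.18],"yaw":0,"fingers":0},
    {"delta_pos":[0,0,-0.18],"yaw":0,"fingers":0},
    {"delta_pos":[0,0,-0.18],"yaw":0,"fingers":0}
  ]
}}

```text
clock: 25.8
tcp_pos: [534.8, 33.5, 48.5]
orientation: [[-0.0, 0.934, 0.358], [-0.001, 0.358, -0.934], [-1.0, -0.001, 0.001]]
force: [-2.0, -3.1, 6.6]
grip_width: -0.1
```

>>> {"api": "servo_tool", "payload": {
  "series": [
    {"delta_pos":[0,0,0.6],"yaw":0,"fingers":0},
    {"delta_pos":[1.8,2.4,0.6],"yaw":0,"fingers":0},
    {"delta_pos":[3.68,4.75,0.6],"yaw":0,"fingers":0},
    {"delta_pos":[3.68,4.75,0.4],"yaw":0,"fingers":0},
    {"delta_pos":[3.68,4.75,0.2],"yaw":0,"fingers":0},
    {"delta_pos":[3.68,4.75,0.08],"yaw":0,"fingers":0},
    {"delta_pos":[3.68,4.75,0],"yaw":0,"fingers":0},
    {"delta_pos":[3.68,4.75,-0.05],"yaw":0,"fingers":0}
  ]
}}

```text
clock: 26.8
tcp_pos: [571.6, 80.9, 47.7]
orientation: [[-0.0, 0.934, 0.357], [-0.0, 0.357, -0.934], [-1.0, -0.0, 0.0]]
force: [-1.7, -0.9, 3.1]
grip_width: -0.2
```

>>> {"api": "servo_tool", "payload": {
  "series": [
    {"delta_pos":[0,0,-0.02],"yaw":0,"fingers":0},
    {"delta_pos":[0,0,-0.03],"yaw":0,"fingers":0},
    {"delta_pos":[0,0,-0.04],"yaw":0,"fingers":0},
    {"delta_pos":[0,0,-0.06],"yaw":0,"fingers":0},
    {"delta_pos":[0,0,-0.07],"yaw":0,"fingers":0},
    {"delta_pos":[0,0,-0.08],"yaw":0,"fingers":0},
    {"delta_pos":[0,0,-0.08],"yaw":0,"fingers":0},
    {"delta_pos":[0,0,-0.08],"yaw":0,"fingers":0}
  ]
}}

```text
clock: 27.8
tcp_pos: [571.9, 81.4, 46.8]
orientation: [[0.0, 0.934, 0.358], [-0.0, 0.358, -0.934], [-1.0, 0.0, 0.0]]
force: [0.7, -1.3, 3.7]
grip_width: 0.3
```

>>> {"api": "servo_tool", "payload": {
  "series": [
    {"delta_pos":[0,0,-0.02],"yaw":0,"fingers":0},
    {"delta_pos":[0,0,-0.03],"yaw":0,"fingers":0},
    {"delta_pos":[0,0,-0.05],"yaw":0,"fingers":0},
    {"delta_pos":[0,0,-0.06],"yaw":0,"fingers":0},
    {"delta_pos":[0,0,-0.08],"yaw":0,"fingers":0},
    {"delta_pos":[0,0,-0.1],"yaw":0,"fingers":0},
    {"delta_pos":[0,0,-0.1],"yaw":0,"fingers":0},
    {"delta_pos":[0,0,-0.1],"yaw":0,"fingers":0}
  ]
}}

```text
clock: 28.8
tcp_pos: [572.2, 81.6, 45.9]
orientation: [[0.001, 0.934, 0.358], [0.0, 0.358, -0.934], [-1.0, 0.001, 0.0]]
force: [1.7, -2.2, 4.7]
grip_width: 0.6
```

>>> {"api": "servo_tool", "payload": {
  "series": [
    {"delta_pos":[0,0,0.8],"yaw":0,"fingers":0},
    {"delta_pos":[-3,0.16,0.8],"yaw":0,"fingers":0},
    {"delta_pos":[-6,0.32,0.8],"yaw":0,"fingers":0},
    {"delta_pos":[-6,0.32,0.6],"yaw":0,"fingers":0},
    {"delta_pos":[-6,0.32,0.4],"yaw":0,"fingers":0},
    {"delta_pos":[-6,0.32,0.3],"yaw":0,"fingers":0},
    {"delta_pos":[-6,0.32,0.24],"yaw":0,"fingers":0},
    {"delta_pos":[-6,0.32,0.18],"yaw":0,"fingers":0}
  ]
}}

```text
clock: 29.8
tcp_pos: [512.2, 85.0, 47.8]
orientation: [[0.0, 0.934, 0.358], [0.0, 0.358, -0.934], [-1.0, 0.0, -0.0]]
force: [-2.3, 0.1, 5.7]
grip_width: 0.1
```

>>> {"api": "servo_tool", "payload": {
  "series": [
    {"delta_pos":[0,0,-0.03],"yaw":0,"fingers":0},
    {"delta_pos":[0,0,-0.06],"yaw":0,"fingers":0},
    {"delta_pos":[0,0,-0.09],"yaw":0,"fingers":0},
    {"delta_pos":[0,0,-0.12],"yaw":0,"fingers":0},
    {"delta_pos":[0,0,-0.14],"yaw":0,"fingers":0},
    {"delta_pos":[0,0,-0.16],"yaw":0,"fingers":0},
    {"delta_pos":[0,0,-0.18],"yaw":0,"fingers":0},
    {"delta_pos":[0,0,-0.18],"yaw":0,"fingers":0}
  ]
}}

```text
clock: 30.8
tcp_pos: [511.5, 85.3, 46.1]
orientation: [[-0.001, 0.934, 0.358], [0.0, 0.358, -0.934], [-1.0, -0.001, -0.001]]
force: [-3.7, 1.4, 7.7]
grip_width: 0.1
```

>>> {"api": "servo_tool", "payload": {
  "series": [
    {"delta_pos":[0,0,0.8],"yaw":0,"fingers":0},
    {"delta_pos":[1.1,-2.5,0.8],"yaw":0,"fingers":0},
    {"delta_pos":[2.32,-5.07,0.8],"yaw":0,"fingers":0},
    {"delta_pos":[2.32,-5.07,0.6],"yaw":0,"fingers":0},
    {"delta_pos":[2.32,-5.07,0.4],"yaw":0,"fingers":0},
    {"delta_pos":[2.32,-5.07,0.3],"yaw":0,"fingers":0},
    {"delta_pos":[2.32,-5.07,0.24],"yaw":0,"fingers":0},
    {"delta_pos":[2.32,-5.07,0.18],"yaw":0,"fingers":0}
  ]
}}

```text
clock: 31.8
tcp_pos: [534.8, 34.4, 47.9]
orientation: [[-0.0, 0.934, 0.358], [-0.0, 0.358, -0.934], [-1.0, -0.0, 0.0]]
force: [-1.6, -2.1, 4.9]
grip_width: -0.4
```

>>> {"api": "servo_tool", "payload": {
  "series": [
    {"delta_pos":[0,0,-0.03],"yaw":0,"fingers":0},
    {"delta_pos":[0,0,-0.06],"yaw":0,"fingers":0},
    {"delta_pos":[0,0,-0.09],"yaw":0,"fingers":0},
    {"delta_pos":[0,0,-0.12],"yaw":0,"fingers":0},
    {"delta_pos":[0,0,-0.14],"yaw":0,"fingers":0},
    {"delta_pos":[0,0,-0.16],"yaw":0,"fingers":0},
    {"delta_pos":[0,0,-0.18],"yaw":0,"fingers":0},
    {"delta_pos":[0,0,-0.18],"yaw":0,"fingers":0}
  ]
}}

```text
clock: 32.8
tcp_pos: [534.8, 33.6, 46.2]
orientation: [[-0.0, 0.934, 0.358], [-0.001, 0.358, -0.934], [-1.0, -0.001, 0.001]]
force: [-1.6, -2.8, 5.6]
grip_width: -0.1
```

>>> {"api": "servo_tool", "payload": {
  "series": [
    {"delta_pos":[0,0,0.6],"yaw":0,"fingers":0},
    {"delta_pos":[1.8,2.4,0.6],"yaw":0,"fingers":0},
    {"delta_pos":[3.68,4.75,0.6],"yaw":0,"fingers":0},
    {"delta_pos":[3.68,4.75,0.4],"yaw":0,"fingers":0},
    {"delta_pos":[3.68,4.75,0.2],"yaw":0,"fingers":0},
    {"delta_pos":[3.68,4.75,0.08],"yaw":0,"fingers":0},
    {"delta_pos":[3.68,4.75,0],"yaw":0,"fingers":0},
    {"delta_pos":[3.68,4.75,-0.04],"yaw":0,"fingers":0}
  ]
}}

```text
clock: 33.8
tcp_pos: [571.5, 80.8, 45.5]
orientation: [[-0.0, 0.934, 0.357], [-0.001, 0.357, -0.934], [-1.0, -0.001, 0.0]]
force: [-1.7, -1.1, 2.9]
grip_width: 0.2
```

>>> {"api": "servo_tool", "payload": {
  "series": [
    {"delta_pos":[0,0,-0.02],"yaw":0,"fingers":0},
    {"delta_pos":[0,0,-0.03],"yaw":0,"fingers":0},
    {"delta_pos":[0,0,-0.04],"yaw":0,"fingers":0},
    {"delta_pos":[0,0,-0.05],"yaw":0,"fingers":0},
    {"delta_pos":[0,0,-0.06],"yaw":0,"fingers":0},
    {"delta_pos":[0,0,-0.06],"yaw":0,"fingers":0},
    {"delta_pos":[0,0,-0.06],"yaw":0,"fingers":0},
    {"delta_pos":[0,0,-0.06],"yaw":0,"fingers":0}
  ]
}}

```text
clock: 34.8
tcp_pos: [572.0, 81.1, 45.3]
orientation: [[0.0, 0.934, 0.357], [-0.001, 0.357, -0.934], [-1.0, 0.0, 0.001]]
force: [-2.3, -2.0, 6.7]
grip_width: 0.2
```

>>> {"api": "servo_tool", "payload": {
  "series": [
    {"delta_pos":[0,0,-0.02],"yaw":0,"fingers":0},
    {"delta_pos":[0,0,-0.03],"yaw":0,"fingers":0},
    {"delta_pos":[0,0,-0.04],"yaw":0,"fingers":0},
    {"delta_pos":[0,0,-0.05],"yaw":0,"fingers":0},
    {"delta_pos":[0,0,-0.06],"yaw":0,"fingers":0},
    {"delta_pos":[0,0,-0.06],"yaw":0,"fingers":0},
    {"delta_pos":[0,0,-0.06],"yaw":0,"fingers":0},
    {"delta_pos":[0,0,-0.06],"yaw":0,"fingers":0}
  ]
}}

```text
clock: 35.8
tcp_pos: [572.4, 81.3, 45.1]
orientation: [[0.001, 0.934, 0.357], [-0.0, 0.357, -0.934], [-1.0, 0.001, 0.001]]
force: [-1.8, -0.7, 9.2]
grip_width: -0.2
```

>>> {"api": "servo_tool", "payload": {
  "series": [
    {"delta_pos":[0,0,-0.02],"yaw":0,"fingers":0},
    {"delta_pos":[0,0,-0.04],"yaw":0,"fingers":0},
    {"delta_pos":[0,0,-0.06],"yaw":0,"fingers":0},
    {"delta_pos":[0,0,-0.08],"yaw":0,"fingers":0},
    {"delta_pos":[0,0,-0.08],"yaw":0,"fingers":0},
    {"delta_pos":[0,0,-0.08],"yaw":0,"fingers":0},
    {"delta_pos":[0,0,-0.08],"yaw":0,"fingers":0},
    {"delta_pos":[0,0,-0.08],"yaw":0,"fingers":0}
  ]
}}

```text
clock: 36.8
tcp_pos: [572.7, 81.4, 45.0]
orientation: [[0.002, 0.934, 0.357], [-0.0, 0.357, -0.934], [-1.0, 0.002, 0.001]]
force: [-3.5, -1.2, 13.6]
grip_width: -0.1
```

Side 0 is on the seat, with the rim at z ≈ 45.0. Now side 1.

>>> {"api": "servo_tool", "payload": {
  "series": [
    {"delta_pos":[0,0,0.8],"yaw":0,"fingers":0},
    {"delta_pos":[-3,0.16,0.9],"yaw":0,"fingers":0},
    {"delta_pos":[-6,0.32,0.9],"yaw":0,"fingers":0},
    {"delta_pos":[-6,0.32,0.7],"yaw":0,"fingers":0},
    {"delta_pos":[-6,0.32,0.5],"yaw":0,"fingers":0},
    {"delta_pos":[-6,0.32,0.35],"yaw":0,"fingers":0},
    {"delta_pos":[-6,0.32,0.25],"yaw":0,"fingers":0},
    {"delta_pos":[-6,0.32,0.2],"yaw":0,"fingers":0}
  ]
}}

```text
clock: 37.8
tcp_pos: [512.5, 84.9, 45.6]
orientation: [[0.001, 0.934, 0.358], [0.0, 0.358, -0.934], [-1.0, 0.001, 0.0]]
force: [-1.2, 0.2, 6.3]
grip_width: 0.1
```

>>> {"api": "servo_tool", "payload": {
  "series": [
    {"delta_pos":[0,0,-0.02],"yaw":0,"fingers":0},
    {"delta_pos":[0,0,-0.04],"yaw":0,"fingers":0},
    {"delta_pos":[0,0,-0.06],"yaw":0,"fingers":0},
    {"delta_pos":[0,0,-0.08],"yaw":0,"fingers":0},
    {"delta_pos":[0,0,-0.1],"yaw":0,"fingers":0},
    {"delta_pos":[0,0,-0.12],"yaw":0,"fingers":0},
    {"delta_pos":[0,0,-0.12],"yaw":0,"fingers":0},
    {"delta_pos":[0,0,-0.12],"yaw":0,"fingers":0}
  ]
}}

```text
clock: 38.8
tcp_pos: [512.3, 84.8, 45.1]
orientation: [[0.001, 0.934, 0.358], [-0.0, 0.358, -0.934], [-1.0, 0.001, 0.0]]
force: [-3.4, -0.2, 11.2]
grip_width: 0.1
```

>>> {"api": "servo_tool", "payload": {
  "series": [
    {"delta_pos":[0,0,-0.02],"yaw":0,"fingers":0},
    {"delta_pos":[0,0,-0.04],"yaw":0,"fingers":0},
    {"delta_pos":[0,0,-0.05],"yaw":0,"fingers":0},
    {"delta_pos":[0,0,-0.05],"yaw":0,"fingers":0},
    {"delta_pos":[0,0,-0.05],"yaw":0,"fingers":0},
    {"delta_pos":[0,0,-0.05],"yaw":0,"fingers":0},
    {"delta_pos":[0,0,-0.05],"yaw":0,"fingers":0},
    {"delta_pos":[0,0,-0.05],"yaw":0,"fingers":0}
  ]
}}

```text
clock: 39.8
tcp_pos: [512.3, 84.8, 44.9]
orientation: [[0.001, 0.934, 0.358], [-0.0, 0.358, -0.934], [-1.0, 0.001, 0.001]]
force: [-4.3, -1.2, 16.1]
grip_width: 0.1
```

>>> {"api": "servo_tool", "payload": {
  "series": [
    {"delta_pos":[0,0,0.9],"yaw":0,"fingers":0},
    {"delta_pos":[1.1,-2.5,0.9],"yaw":0,"fingers":0},
    {"delta_pos":[2.32,-5.07,0.9],"yaw":0,"fingers":0},
    {"delta_pos":[2.32,-5.07,0.7],"yaw":0,"fingers":0},
    {"delta_pos":[2.32,-5.07,0.5],"yaw":0,"fingers":0},
    {"delta_pos":[2.32,-5.07,0.35],"yaw":0,"fingers":0},
    {"delta_pos":[2.32,-5.07,0.25],"yaw":0,"fingers":0},
    {"delta_pos":[2.32,-5.07,0.2],"yaw":0,"fingers":0}
  ]
}}

```text
clock: 40.8
tcp_pos: [534.7, 34.6, 45.8]
orientation: [[-0.0, 0.934, 0.358], [0.0, 0.358, -0.934], [-1.0, -0.0, -0.0]]
force: [-1.6, 0.6, 4.5]
grip_width: -0.2
```

>>> {"api": "servo_tool", "payload": {
  "series": [
    {"delta_pos":[0,0,-0.02],"yaw":0,"fingers":0},
    {"delta_pos":[0,0,-0.04],"yaw":0,"fingers":0},
    {"delta_pos":[0,0,-0.06],"yaw":0,"fingers":0},
    {"delta_pos":[0,0,-0.08],"yaw":0,"fingers":0},
    {"delta_pos":[0,0,-0.1],"yaw":0,"fingers":0},
    {"delta_pos":[0,0,-0.12],"yaw":0,"fingers":0},
    {"delta_pos":[0,0,-0.12],"yaw":0,"fingers":0},
    {"delta_pos":[0,0,-0.12],"yaw":0,"fingers":0}
  ]
}}

```text
clock: 41.8
tcp_pos: [534.7, 34.3, 45.2]
orientation: [[-0.0, 0.934, 0.358], [-0.0, 0.358, -0.934], [-1.0, -0.0, -0.0]]
force: [-4.1, 0.8, 11.5]
grip_width: -0.3
```

>>> {"api": "servo_tool", "payload": {
  "series": [
    {"delta_pos":[0,0,-0.02],"yaw":0,"fingers":0},
    {"delta_pos":[0,0,-0.04],"yaw":0,"fingers":0},
    {"delta_pos":[0,0,-0.05],"yaw":0,"fingers":0},
    {"delta_pos":[0,0,-0.05],"yaw":0,"fingers":0},
    {"delta_pos":[0,0,-0.05],"yaw":0,"fingers":0},
    {"delta_pos":[0,0,-0.05],"yaw":0,"fingers":0},
    {"delta_pos":[0,0,-0.05],"yaw":0,"fingers":0},
    {"delta_pos":[0,0,-0.05],"yaw":0,"fingers":0}
  ]
}}

```text
clock: 42.8
tcp_pos: [534.8, 34.3, 45.1]
orientation: [[-0.0, 0.934, 0.358], [-0.0, 0.358, -0.934], [-1.0, -0.0, 0.0]]
force: [-5.3, 0.5, 15.1]
grip_width: 0.0
```

>>> {"api": "servo_tool", "payload": {
  "series": [
    {"delta_pos":[0,0,0.7],"yaw":0,"fingers":0},
    {"delta_pos":[1.8,2.4,0.8],"yaw":0,"fingers":0},
    {"delta_pos":[3.68,4.75,0.8],"yaw":0,"fingers":0},
    {"delta_pos":[3.68,4.75,0.6],"yaw":0,"fingers":0},
    {"delta_pos":[3.68,4.75,0.4],"yaw":0,"fingers":0},
    {"delta_pos":[3.68,4.75,0.25],"yaw":0,"fingers":0},
    {"delta_pos":[3.68,4.75,0.15],"yaw":0,"fingers":0},
    {"delta_pos":[3.68,4.75,0.1],"yaw":0,"fingers":0}
  ]
}}

```text
clock: 43.8
tcp_pos: [571.5, 80.5, 45.3]
orientation: [[-0.001, 0.934, 0.357], [-0.001, 0.357, -0.934], [-1.0, -0.001, 0.001]]
force: [-1.7, -1.8, 7.3]
grip_width: -0.2
```

>>> {"api": "servo_tool", "payload": {
  "series": [
    {"delta_pos":[0,0,-0.02],"yaw":0,"fingers":0},
    {"delta_pos":[0,0,-0.04],"yaw":0,"fingers":0},
    {"delta_pos":[0,0,-0.06],"yaw":0,"fingers":0},
    {"delta_pos":[0,0,-0.08],"yaw":0,"fingers":0},
    {"delta_pos":[0,0,-0.1],"yaw":0,"fingers":0},
    {"delta_pos":[0,0,-0.11],"yaw":0,"fingers":0},
    {"delta_pos":[0,0,-0.11],"yaw":0,"fingers":0},
    {"delta_pos":[0,0,-0.11],"yaw":0,"fingers":0}
  ]
}}

```text
clock: 44.8
tcp_pos: [572.5, 80.9, 45.2]
orientation: [[0.002, 0.934, 0.357], [-0.001, 0.357, -0.934], [-1.0, 0.001, 0.001]]
force: [-2.2, -1.4, 9.7]
grip_width: 0.3
```

All three sides are at 45.0–45.2 mm, with force rising steeply. Retract and check.

>>> {"api": "servo_tool", "payload": {
  "series": [
    {"delta_pos":[0,0,2],"yaw":0,"fingers":0},
    {"delta_pos":[0,0,6],"yaw":0,"fingers":0},
    {"delta_pos":[-2,-1,10],"yaw":0,"fingers":0},
    {"delta_pos":[-5,-2,10.9],"yaw":0,"fingers":0},
    {"delta_pos":[-7,-3,10.9],"yaw":0,"fingers":0},
    {"delta_pos":[-7,-3,10.9],"yaw":0,"fingers":0},
    {"delta_pos":[-7,-3,10.9],"yaw":0,"fingers":0},
    {"delta_pos":[-7,-3,10.9],"yaw":0,"fingers":0}
  ]
}}

```text
clock: 45.8
tcp_pos: [502.5, 52.0, 152.9]
orientation: [[0.0, 0.934, 0.358], [0.0, 0.358, -0.934], [-1.0, 0.001, -0.0]]
force: [0.0, 1.0, 0.2]
grip_width: 0.0
```

```bash
python3 - <<'E'
from h import *
s=arm.state();c=arm.calibration("wrist");im=arm.get_image("wrist");print(s["clock"],s["tcp_pos"],s["force"])
k=cupmask(im,proj(c,[540,67.4,45]));e=cv2.fitEllipse(k);print(e,ray(c,e[0],45))
a=im[50:290,190:430];b=arm.get_image("side")[225:315,260:380]
cv2.imwrite("pics/v10.png",np.hstack([cv2.resize(a,(400,400),interpolation=cv2.INTER_CUBIC),cv2.resize(b,(400,400*90//120),interpolation=cv2.INTER_CUBIC)[[min(i,299) for i in range(400)]]]))
E
```

```text
45.8 [502.52910048  51.98419725 152.88040821] [0.03972568 1.01109273 0.15771966]
((321.2325439453125, 170.69223022460938), (96.24176788330078, 96.77226257324219), 3.484346389770508) [540.39980668  67.46335516  45.        ]
```

View pics/v10.png

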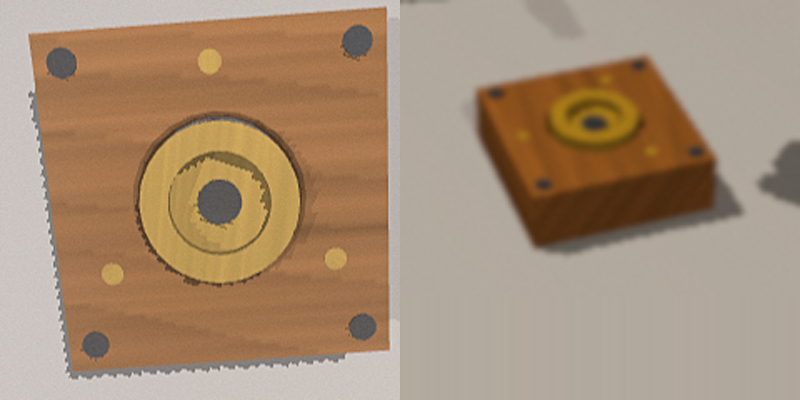

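The cup sits low and level in the bore, centred to about 0.4 mm, and the gripper is clear of it.

```bash
python3 -c "
from cell import arm;print(arm.job_done());print(arm.state()['clock'])"
```

```text
the job is handed in; nothing more can be done
None
the job is handed in; nothing more can be done
```

I set the brass cup in the bore, let go of it, and pressed it down with shut fingers beside the three dots in turn, about 2 to 2.5 mm at a time. I handed the job in shortly after 45.8 s; the interface gives no verdict.

**Seat found:** the force rose steeply with hardly any more movement at all three places:

| Dot | Force at last press | Rim height above table |
|---|---|---|
| 0 | 13.6 N (re-check 9.7 N) | 45.0 mm (re-check 45.2 mm) |
| 1 | 16.1 N | 44.9 mm |
| 2 | 15.1 N | 45.1 mm |

The rim therefore stands about 5 mm above the block, and the cup is level to within about 0.2 mm. No force reading passed 16.1 N, but readings come only at the end of each move.

**Final picture:** the cup is centred in the bore to about 0.4 mm and the gripper is clear.

**Checks that fell short or disagreed:**
- Dot 0 stopped at 13.6 N, just under the 14 N asked for. Its re-check stopped lower, at 9.7 N, with the rim no lower than before.
- The wrist camera read about 2 mm off sideways against the fingers; I corrected for this when choosing where to press.
- I did not measure the bystander objects again at the end. I planned no contact with them and saw none.

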